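Tip grinding balls from a tray into the washing beaker

TASK

Pick up the blue tray by its black handle with the two white grinding balls still in it, carry it over the wide, low glass beaker and tip both balls out over the tray's open front into that beaker for washing. Then set the empty tray back down upright on the bench and let go of it. Leave the beaker standing where it is.

Things in the scene. Friction and masses are not known exactly. Their poses are not given: they have to be found in the camera images.
- tray: Blue tray, 140x66x40 mm, 0.18 kg, walls and floor 4 mm. Origin: underside, below the handle; z up. Rear wall at x=+55 mm; open at -x, where a 15 degree ramp rises from x=-30 to the lip at x=-85, z=19 mm: balls roll out with that end tipped 30 degrees down. Rigid black handle bar across the tray (along y, 12 mm thick, 24 high), centre x=0, z=74 mm: grip from above, fingers closing along tray x.
- ball_a_center (a point): Centre of one of the two white ceramic grinding balls, 22 mm in diameter, 35 g, that lie loose in the tray and roll freely.
- ball_b_center (a point): Centre of the other white grinding ball, alike.
- wide_beaker: Wide, low, clear glass beaker, open at the top, loose, 0.3 kg: rim about 124 mm across (135 mm over its spout), 86 mm high, inner floor about 95 mm across, 5 mm up. Origin: on its underside, within 6 mm of its axis; z up. The widest glass on the bench; the other glass beaker nearby is tall and narrow (78 mm across, 119 mm high) and not meant.

How it is judged:
By the outcome, as a careful person would: the job done as asked, in the order asked, and still so for the second after the job is handed in, with the robot touching nothing.
It also fails if it takes over 59 s, if anything falls off the work surface, if the arm or the gripper's body presses on something with over 40 N, if the wrist force passes 120 N, or if a joint passes its speed limit or range.

ROBOT

A 6-joint arm with a two-finger parallel gripper is mounted at the origin on a cart in front of the work surface, level with it; the furniture and walls round the work are solid. World frame = base frame: x ahead of the robot, y to its left, z up, the work surface at z = 0. Lengths are in m, angles in rad, forces in N, time in s.
With the tool pointing down it reaches from about 0.375 to 0.975 m from the base axis. Payload 3.8 kg.
Tool frame: the origin (TCP) lies where the fingers leave the gripper's body, on its centre line; the fingertips stand 73 mm ahead of it and the grasp point (between the pads) lies 54 mm ahead of it (nose_length is the distance from the TCP to the fingertips, in m); z points along the fingers, y is the line along which they close (so a half turn about z gives the same grasp; the last joint's range is limited). The gripper opens to 85 mm and grips with 20 to 120 N. Pads are 22 mm wide; open, the fingers measure 114 mm over their backs; the gripper's body (76 mm by 85 mm) begins 54 mm behind the grasp point. The pads swing forward as they close: fully open they stand 13 mm farther back than shut.
Start: joints at [1.103, 0.264, 1.604, -0, 1.274, -0.037], TCP at [0.282, 0.613, 0.304] pointing down, gripper open.
Joint ranges: [-2.63, 2.63], [-0.94, 2.18], [0.31, 2.57], [-1.31, 4.45], [0, 2.66], [-2.55, 2.55]. Speed limits (rad/s): [2.57, 2.57, 3.14, 3.14, 3.14, 3.14].

INTERFACE

Orientations are given as a rotation vector (axis times angle).
In Python, from workcell import read_state, read_camera, calibration, finish_job, look_for, cut_out, tip_of, nose_length gives the robot as it stands.
- The arm moves only by the tool step_arm, never from a script. Its argument "targets" is a list of rows, each a list of 3 entries, a list of its own where there are three numbers: the turn, a rotation vector about the tool's x, y, z in rad, then the shift along the tool's x, y, z in mm, then the finger opening in mm, from 0 to 85.4. In form: [[[ax, ay, az], [x, y, z], grip], ...]. A call has 1 to 5 rows; each row shifts and turns the commanded pose from where the row before left it, along the tool's axes as they then stand; what a row does not reach is not made up. A row lasts 1/12 s, in which the tool goes at most 41.7 mm and 7.16 degrees, less where a joint would pass 70% of its speed; a pose out of reach is approached as far as the arm can. A call with a gripper value outside its range is refused whole. The fingers move at their own pace and stop on an object; "grip_force" is the grip in N (left out, the last holds). Time passes only in rows, so rows that do not move let the fingers close. It gives the time, the measured TCP pose, the force, the opening and the grip force at its end, in the units of the state.
- read_state(): the state, without advancing time (a new reading comes with each control period).
- read_camera(name): name is "scene" or "top" or "wrist"; returns the picture (384x512x3 uint8, red, green, blue); there is no depth.
- calibration(name): a dict with "camera_matrix" (3x3 intrinsics, pixels), "dist_coeffs" ([k1, k2, p1, p2, k3] as OpenCV has them; the pictures are not rectified), "R" (3x3) and "t" (3): a world point X has camera coordinates R X + t. Camera axes: x right, y down, z forward; pixel columns grow to the right and rows downward; lengths in m; the calibration is good to about 2 mm. A picture is of the moment at which its call begins: read the wrist's pose just before it. calibration takes no time and is no camera call; for the wrist camera it gives the pose at the moment of the call.
- finish_job(): hands the job in; it is judged then, once.
Trained networks look in the newest picture that a camera, given by its name, has taken for a name from the list of things; names that differ only in an ending like _2 or _b are one class to them, and where a whole thing is asked for, a point or a joint stands for the part that bears it (a point fixed in the world has none). Each returns a list of dicts, best first, with "score" (0 to 1); they miss things now and then, are a little off and sometimes report something else, mostly with a low value. They report only what shows in the picture. A call takes as long as a camera call.
- look_for(camera, query): "extent" ([left, top, right, bottom] in pixels, round what is visible of it).
- cut_out(camera, query): "region" (384x512 bool, what is visible of it) and "extent" ([left, top, right, bottom] in pixels, round what is visible of it).
- tip_of(camera, query): "at" ([row, column] in pixels: a listed point, or the origin of a listed thing).
The state is a dict: "time": time; "q": joint angles; "joint_vel": joint speeds; "joint_torque": joint torques, N m; "tool_pos": TCP position; "tcp_rot": TCP orientation; "wrist_force": force on the tool from outside, world axes, zero at the start; "torque": the same for the moment, N m; "width": opening from 0.0 (shut) to 1.0 (fully open); "grip_force": force on a finger pad.
Only numpy, scipy, OpenCV 4.12 (cv2) and the standard library are available. Lean on these libraries where they do the work, as an engineer would, in place of code of your own. Each camera call takes 0.05 s, during which the arm holds its last target. There are 200 camera calls.

## Working session

There is one attempt and no reset: what is moved stays moved. The work goes in short steps, Python scripts to look and compute and a tool call to move; the robot and the scene stay as the last step left them, time stands still between calls to the robot, and variables do not carry over. Pictures are saved under pics/ and viewed, at most 10 in all, crops included, and the job is handed in when it is done.

Besides the shell and the picture viewer there is one more tool, called after "Call:" in YAML: its name, and indented under it one key for each argument. step_arm: Moves the arm, as the interface text tells. Its arguments: {"type":"object","properties":{"targets":{"type":"array","items":{"type":"array"}},"grip_force":{"type":"number"}},"required":["targets"]}

```bash
mkdir -p pics; ls; cat > h.py <<'E'
import numpy as np, cv2
from workcell import *
from scipy.spatial.transform import Rotation as Ro
def ray(c,rc,z):
    """pixel (row,col) -> world point at height z"""
    k=calibration(c); R=np.array(k["R"]); t=np.array(k["t"])
    p=cv2.undistortPoints(np.array([[[rc[1],rc[0]]]],float),np.array(k["camera_matrix"]),np.array(k["dist_coeffs"]))[0,0]
    d=R.T@np.array([p[0],p[1],1]); o=-R.T@t
    return o+d*(z-o[2])/d[2]
def proj(c,X):
    k=calibration(c)
    return cv2.projectPoints(np.array(X,float).reshape(-1,1,3),cv2.Rodrigues(np.array(k["R"]))[0],np.array(k["t"]),np.array(k["camera_matrix"]),np.array(k["dist_coeffs"]))[0][:,0]
def save(n,*ims): cv2.imwrite(f"pics/{n}.png",cv2.cvtColor(np.hstack(ims),cv2.COLOR_RGB2BGR))
E
python3 - <<'E'
from h import *
s=read_state(); print(s)
for c in("top","scene"):
    im=read_camera(c); save(c,im)
    for q in("tray","wide_beaker"):
        print(c,q,[(np.round(r["at"],1),round(r["score"],2),ray(c,r["at"],0).round(3)) for r in tip_of(c,q)[:3]], [(np.round(r["extent"]),round(r["score"],2)) for r in look_for(c,q)[:2]])
    print(c,"ball",[(np.round(r["at"],1),round(r["score"],2),ray(c,r["at"],.015).round(3)) for r in tip_of(c,"ball_a_center")[:4]])
E
```

```text
pics
{'time': 0.0, 'q': array([ 1.10307754e+00,  2.64762159e-01,  1.60540548e+00,  3.81420726e-06,
        1.27369507e+00, -3.69055120e-02]), 'joint_vel': array([ 8.43878672e-04, -8.98390128e-04, -7.22478849e-04,  1.25682535e-03,
       -2.30890531e-05, -7.65632690e-04]), 'joint_torque': array([-8.20067180e-04, -5.15118134e+01, -3.67310643e+01,  1.65000561e-04,
        1.31301544e-02, -1.17035844e-05]), 'tool_pos': array([0.28162875, 0.61280207, 0.30253878]), 'tcp_rot': array([-0.67137816, -3.06842978,  0.00345083]), 'wrist_force': array([-0.48915106,  0.21665082,  0.01555649]), 'torque': array([0.02999443, 0.00424632, 0.02790126]), 'grip_force': 0.0, 'width': 0.9973602008859189}
top tray [(array([202. , 354.9]), 0.65, array([ 0.529, -0.183,  0.   ]))] [(array([337., 170., 385., 249.]), 0.8)]
top wide_beaker [(array([176.3, 190.1]), 0.96, array([0.576, 0.153, 0.   ]))] [(array([148., 141., 215., 211.]), 0.78)]
top ball [(array([186.1, 349.7]), 0.5, array([ 0.56 , -0.17 ,  0.015]))]
scene tray [(array([177.1, 304. ]), 0.56, array([ 0.525, -0.181,  0.   ]))] [(array([276., 140., 346., 188.]), 0.73)]
scene wide_beaker [(array([250.4, 192.9]), 0.94, array([0.573, 0.157, 0.   ]))] []
scene ball []
```

```bash
python3 - <<'E'
from h import *
a=cv2.imread("pics/top.png")[100:300,100:420]
b=cv2.imread("pics/scene.png")[80:330,150:400]
cv2.imwrite("pics/v1.png",np.hstack([cv2.resize(a,(480,300),interpolation=cv2.INTER_CUBIC),cv2.resize(b,(300,300),interpolation=cv2.INTER_CUBIC)]))
E
```

```text
(no output)
```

View pics/v1.png

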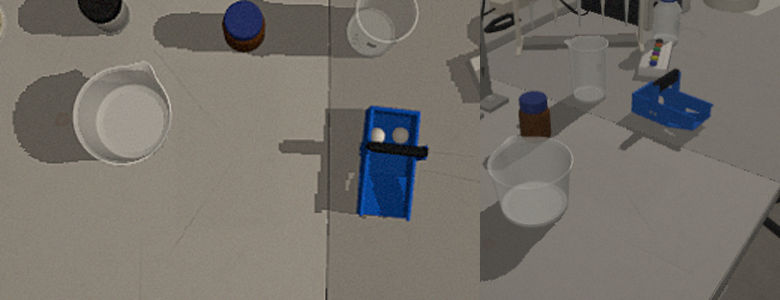

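View pics/top.png

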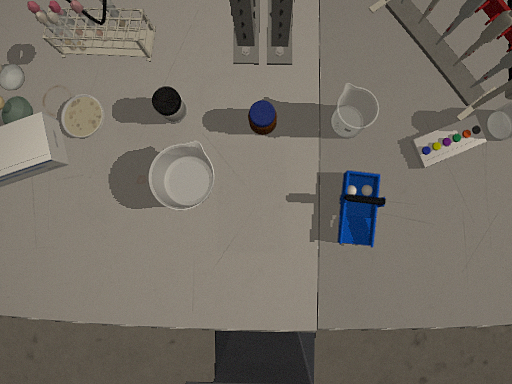

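View pics/scene.png

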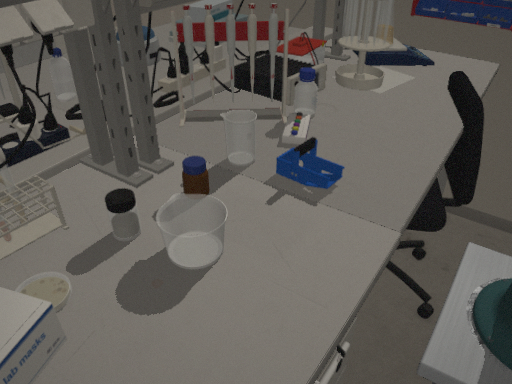

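The images show the tray near (0.53,-0.18), with its rear (where the balls sit) facing +x and its open front toward the robot. The wide beaker is near (0.575,0.155), at top-image pixel (190,176). Next I'll fit the tray pose to its mask.

```bash
cat >> h.py <<'E'
def box(a,b): return np.array([[x,y,z] for x in(a[0],b[0]) for y in(a[1],b[1]) for z in(a[2],b[2])])
PARTS=[box((-.085,-.033,0),(.055,.033,.04)),box((-.006,-.033,.062),(.006,.033,.086))]
def fit(c,m,x0):
    from scipy.optimize import minimize
    def f(v):
        R=Ro.from_euler('z',v[2]*10).as_matrix(); g=np.zeros(m.shape,np.uint8)
        for P in PARTS:
            h=cv2.convexHull(proj(c,P@R.T+[v[0],v[1],0]).astype(np.float32))
            cv2.fillConvexPoly(g,(h*16).astype(np.int32),1,shift=4)
        g=g>0
        return -(g&m).sum()/(g|m).sum()
    r=minimize(f,[x0[0],x0[1],x0[2]/10],method="Nelder-Mead",options=dict(initial_simplex=np.array([x0[0],x0[1],x0[2]/10])+np.array([[0,0,0],[.02,0,0],[0,.02,0],[0,0,.02]])))
    return (r.x*[1,1,10]).round(4),round(-r.fun,3)
E
python3 - <<'E'
from h import *
for c in("top","scene"):
    read_camera(c)
    r=cut_out(c,"tray")
    if r: print(c,r[0]["score"],r[0]["region"].sum(),fit(c,r[0]["region"],(.528,-.182,0)))
    r=cut_out(c,"wide_beaker")
    if r: print(r[0]["extent"])
k=read_state();print(Ro.from_rotvec(k["tcp_rot"]).as_matrix().round(3),nose_length,k["tool_pos"])
# rim in top: extent centre at z=.086
print([ray("top",p,.086).round(3) for p in((176,148),(176,215),(211,182),(141,182),(176,181))])
print([(p.round(3)) for p in proj("top",[[.575,.155,.0]])])
E
```

```text
top 0.91 2741 (array([ 0.5313, -0.1869, -0.0842]), np.float64(0.919))
[149.9, 141.9, 212.3, 210.7]
scene 0.78 1935 (array([ 0.533 , -0.1929, -0.1394]), np.float64(0.869))
[155.4, 191.9, 228.1, 268.9]
[[-0.909  0.418  0.   ]
 [ 0.418  0.909  0.   ]
 [ 0.     0.    -1.   ]] 0.0726 [0.28188406 0.61332266 0.30390679]
[array([0.567, 0.217, 0.086]), array([0.568, 0.091, 0.086]), array([0.503, 0.151, 0.086]), array([0.633, 0.155, 0.086]), array([0.568, 0.155, 0.086])]
[array([189.143, 176.795])]
```

```bash
cat >> h.py <<'E'
def plan(p,R,n,p0=None,R0=None):
    """rows (turn rad, shift mm) to reach TCP pose p,R in n rows"""
    s=read_state()
    p0=s["tool_pos"] if p0 is None else p0
    R0=Ro.from_rotvec(s["tcp_rot"]) if R0 is None else R0
    w=(R0.inv()*R).as_rotvec()/n; d=(np.array(p)-p0)/n; C=R0
    for i in range(n):
        print(w.round(3).tolist(),(C.inv().apply(d)*1000).round(1).tolist()); C=C*Ro.from_rotvec(w)
def down(yaw):  # tool y at yaw, z down
    y=np.array([np.cos(yaw),np.sin(yaw),0]); z=np.array([0,0,-1.]); return Ro.from_matrix(np.c_[np.cross(y,z),y,z])
E
python3 -c "
from h import *
plan([.532,-.188,.30],down(-.1),25)"
```

```text
[0.0, -0.0, 0.05] [-22.5, -24.9, 0.2]
[0.0, -0.0, 0.05] [-23.7, -23.8, 0.2]
[0.0, -0.0, 0.05] [-24.8, -22.6, 0.2]
[0.0, -0.0, 0.05] [-25.9, -21.3, 0.2]
[0.0, -0.0, 0.05] [-27.0, -20.0, 0.2]
[0.0, -0.0, 0.05] [-27.9, -18.7, 0.2]
[0.0, -0.0, 0.05] [-28.8, -17.3, 0.2]
[0.0, -0.0, 0.05] [-29.6, -15.8, 0.2]
[0.0, -0.0, 0.05] [-30.4, -14.3, 0.2]
[0.0, -0.0, 0.05] [-31.0, -12.8, 0.2]
[0.0, -0.0, 0.05] [-31.6, -11.2, 0.2]
[0.0, -0.0, 0.05] [-32.2, -9.7, 0.2]
[0.0, -0.0, 0.05] [-32.6, -8.1, 0.2]
[0.0, -0.0, 0.05] [-33.0, -6.4, 0.2]
[0.0, -0.0, 0.05] [-33.2, -4.8, 0.2]
[0.0, -0.0, 0.05] [-33.4, -3.1, 0.2]
[0.0, -0.0, 0.05] [-33.5, -1.5, 0.2]
[0.0, -0.0, 0.05] [-33.6, 0.2, 0.2]
[0.0, -0.0, 0.05] [-33.5, 1.9, 0.2]
[0.0, -0.0, 0.05] [-33.4, 3.5, 0.2]
[0.0, -0.0, 0.05] [-33.2, 5.2, 0.2]
[0.0, -0.0, 0.05] [-32.9, 6.8, 0.2]
[0.0, -0.0, 0.05] [-32.5, 8.4, 0.2]
[0.0, -0.0, 0.05] [-32.0, 10.0, 0.2]
[0.0, -0.0, 0.05] [-31.5, 11.6, 0.2]
```

Call:
step_arm:
  targets:
    - [[0,0,0.05],[-22.5,-25,0],85]
    - [[0,0,0.05],[-23.5,-24,0],85]
    - [[0,0,0.05],[-25,-22.5,0],85]
    - [[0,0,0.05],[-26,-21,0],85]
    - [[0,0,0.05],[-27,-20,0],85]

```text
time: 1.32
tool_pos: [0.3322, 0.4518, 0.3039]
tcp_rot: [1.052, 2.96, 0.0]
wrist_force: [1.3, -0.1, 0.4]
width: 0.998
grip_force: 0.0
```

Call:
step_arm:
  targets:
    - [[0,0,0.05],[-28,-18.5,0],85]
    - [[0,0,0.05],[-29,-17,0],85]
    - [[0,0,0.05],[-29.5,-16,0],85]
    - [[0,0,0.05],[-30.5,-14.5,0],85]
    - [[0,0,0.05],[-31,-13,0],85]

```text
time: 1.73
tool_pos: [0.3818, 0.2909, 0.3041]
tcp_rot: [1.413, 2.806, 0.001]
wrist_force: [0.2, 1.1, 0.1]
width: 0.995
grip_force: 0.0
```

Call:
step_arm:
  targets:
    - [[0,0,0.05],[-31.5,-11,0],85]
    - [[0,0,0.05],[-32,-9.5,0],85]
    - [[0,0,0.05],[-32.5,-8,0],85]
    - [[0,0,0.05],[-33,-6.5,0],85]
    - [[0,0,0.05],[-33,-5,0],85]

```text
time: 2.15
tool_pos: [0.4309, 0.131, 0.3043]
tcp_rot: [1.751, 2.607, 0.001]
wrist_force: [0.7, 0.6, -0.4]
width: 0.991
grip_force: 0.0
```

Call:
step_arm:
  targets:
    - [[0,0,0.05],[-33.5,-3,0],85]
    - [[0,0,0.05],[-33.5,-1.5,0],85]
    - [[0,0,0.05],[-33.5,0,0],85]
    - [[0,0,0.05],[-33.5,2,0],85]
    - [[0,0,0.05],[-33.5,3.5,0],85]

```text
time: 2.57
tool_pos: [0.4799, -0.0297, 0.3043]
tcp_rot: [2.063, 2.368, 0.001]
wrist_force: [1.5, 0.5, -0.4]
width: 0.997
grip_force: 0.0
```

Call:
step_arm:
  targets:
    - [[0,0,0.05],[-33,5,0],85]
    - [[0,0,0.05],[-33,7,0],85]
    - [[0,0,0.05],[-32.5,8.5,0],85]
    - [[0,0,0.05],[-32,10,0],85]
    - [[0,0,0.05],[-31.5,11.5,0],85]

```text
time: 2.98
tool_pos: [0.5284, -0.1903, 0.3041]
tcp_rot: [2.343, 2.092, 0.001]
wrist_force: [0.3, -0.4, -0.1]
width: 0.997
grip_force: 0.0
```

```bash
python3 - <<'E'
from h import *
im=read_camera("wrist"); save("w1",im)
r=cut_out("wrist","tray")
if r: print(r[0]["score"],r[0]["extent"],fit("wrist",r[0]["region"],(.531,-.188,-.09)))
print([(x["at"],x["score"],ray("wrist",x["at"],.015).round(3)) for x in tip_of("wrist","ball_a_center")])
print(proj("wrist",[[.531,-.188,.074]]))
E
```

```text
0.71 [177.4, 129.3, 303.9, 209.9] (array([ 0.5349, -0.1907, -0.0925]), np.float64(0.893))
[([145.3, 268.7], 0.62, array([ 0.553, -0.171,  0.015]))]
[[252.62143302 172.50680666]]
```

View pics/w1.png

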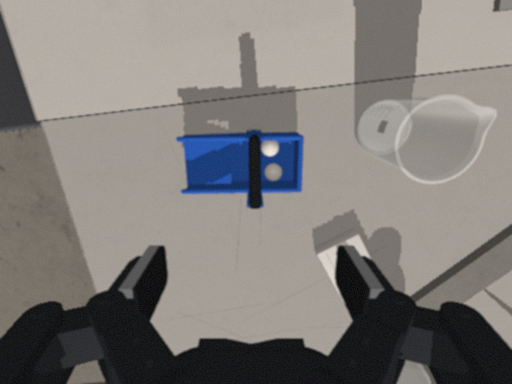

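The wrist view shows the handle running vertically from (253,133) to (255,206), with both balls behind it at (271,147) and (273,172). The tall beaker is clear to the right.

```bash
python3 - <<'E'
from h import *
a,b=ray("wrist",(134,253.5),.08),ray("wrist",(205,255),.08)
print(a.round(4),b.round(4),(a+b)/2, np.linalg.norm(a-b), np.arctan2(*(a-b)[:2][::-1])-np.pi/2)
x=ray("wrist",(163,303),.04),ray("wrist",(163,181),.04); print(x, np.linalg.norm(x[0]-x[1]))
s=read_state();R=Ro.from_rotvec(s["tcp_rot"]);print(s["tool_pos"],R.as_matrix().round(3), np.arctan2(*R.as_matrix()[:2,1][::-1]))
E
```

```text
[ 0.5363 -0.1477  0.08  ] [ 0.5297 -0.2222  0.08  ] [ 0.5330154  -0.18495257  0.08      ] 0.0747236406451566 -0.0891100154431983
(array([ 0.58941378, -0.19182843,  0.04      ]), array([ 0.44921426, -0.17587419,  0.04      ])) 0.14110437341445228
[ 0.52852189 -0.19063004  0.30378969] [[ 0.113  0.994 -0.   ]
 [ 0.994 -0.113 -0.   ]
 [-0.    -0.    -1.   ]] -0.11315815369928132
```

Call:
step_arm:
  targets:
    - [[0,0,-0.023],[5.5,4,25],85]
    - [[0,0,0],[0,0,35],85]
    - [[0,0,0],[0,0,35],85]
    - [[0,0,0],[0,0,35],85]
    - [[0,0,0],[0,0,25],85]

```text
time: 3.55
tool_pos: [0.531, -0.1815, 0.146]
tcp_rot: [-2.312, -2.122, 0.002]
wrist_force: [-0.2, -0.1, -1.4]
width: 0.995
grip_force: 0.0
```

Call:
step_arm:
  targets:
    - [[0,0,0],[0,0,15],85]
    - [[0,0,0],[0,0,6],85]
    - [[0,0,0],[0,0,0],85]

```text
time: 3.8
tool_pos: [0.5314, -0.182, 0.1262]
tcp_rot: [-2.312, -2.122, 0.002]
wrist_force: [-0.8, 0.4, 0.7]
width: 0.995
grip_force: 0.0
```

Call:
step_arm:
  targets:
    - [[0,0,0],[0,0,0],40]
    - [[0,0,0],[0,0,0],20]
    - [[0,0,0],[0,0,0],5]
    - [[0,0,0],[0,0,0],5]
    - [[0,0,0],[0,0,0],5]
  grip_force: 70

```text
time: 4.22
tool_pos: [0.5335, -0.1838, 0.1291]
tcp_rot: [2.315, 2.121, 0.001]
wrist_force: [-0.4, 0.1, 1.0]
width: 0.293
grip_force: 0.0
```

Call:
step_arm:
  targets:
    - [[0,0,0],[0,0,0],5]
    - [[0,0,0],[0,0,0],5]
    - [[0,0,0],[0,0,0],5]
    - [[0,0,0],[0,0,0],5]
    - [[0,0,0],[0,0,0],5]

```text
time: 4.63
tool_pos: [0.5331, -0.1838, 0.1287]
tcp_rot: [2.316, 2.122, 0.0]
wrist_force: [-1.8, 0.6, 5.7]
width: 0.128
grip_force: 69.0
```

Call:
step_arm:
  targets:
    - [[0,0,0],[0,0,-6],5]
    - [[0,0,0],[0,0,-14],5]
    - [[0,0,0],[0,0,-22],5]
    - [[0,0,0],[0,0,-28],5]
    - [[0,0,0],[0,0,-30],5]

```text
time: 5.05
tool_pos: [0.5312, -0.1829, 0.2267]
tcp_rot: [-2.313, -2.12, 0.003]
wrist_force: [0.6, 0.5, -2.6]
width: 0.125
grip_force: 68.3
```

Call:
step_arm:
  targets:
    - [[0,0,0],[0,0,-28],5]
    - [[0,0,0],[0,0,-22],5]
    - [[0,0,0],[0,0,-14],5]
    - [[0,0,0],[0,0,-7],5]
    - [[0,0,0],[0,0,0],5]

```text
time: 5.47
tool_pos: [0.5333, -0.1837, 0.3004]
tcp_rot: [2.314, 2.121, 0.002]
wrist_force: [0.6, -0.9, -2.6]
width: 0.13
grip_force: 68.4
```

```bash
cat >> h.py <<'E'
H=.1287
def pour(lip,tilt,yaw=0.,yt=0.):
    """tray with its lip at lip, front tipped tilt deg down -> TCP pos, rot"""
    T=Ro.from_euler('z',yaw)*Ro.from_euler('y',-np.radians(tilt))
    p=np.array(lip)+T.apply([.085,0,-.019])+T.apply([0,0,H])
    return p,T*down(0)
E
python3 - <<'E'
from h import *
s=read_state();print(s["time"],s["tool_pos"],s["tcp_rot"],s["wrist_force"],s["width"])
im=read_camera("wrist");im2=read_camera("scene"); save("lift",im[80:300,120:380],im2[80:300,200:400])
p,R=pour((.60,.154,.165),0); print(p); plan(p,R,16)
E
```

```text
5.4667 [ 0.53334027 -0.18374807  0.30044299] [2.31416721e+00 2.12109700e+00 1.89308994e-03] [ 0.64777177 -0.88648952 -2.62471863] 0.12954489690493734
[0.685  0.154  0.2747]
[-0.0, -0.0, -0.005] [21.8, 7.7, 1.4]
[-0.0, -0.0, -0.005] [21.8, 7.8, 1.4]
[-0.0, -0.0, -0.005] [21.7, 7.9, 1.4]
[-0.0, -0.0, -0.005] [21.7, 8.0, 1.4]
[-0.0, -0.0, -0.005] [21.7, 8.2, 1.4]
[-0.0, -0.0, -0.005] [21.6, 8.3, 1.4]
[-0.0, -0.0, -0.005] [21.6, 8.4, 1.4]
[-0.0, -0.0, -0.005] [21.5, 8.5, 1.4]
[-0.0, -0.0, -0.005] [21.5, 8.6, 1.4]
[-0.0, -0.0, -0.005] [21.4, 8.7, 1.4]
[-0.0, -0.0, -0.005] [21.4, 8.9, 1.4]
[-0.0, -0.0, -0.005] [21.3, 9.0, 1.4]
[-0.0, -0.0, -0.005] [21.3, 9.1, 1.4]
[-0.0, -0.0, -0.005] [21.2, 9.2, 1.4]
[-0.0, -0.0, -0.005] [21.2, 9.3, 1.4]
[-0.0, -0.0, -0.005] [21.1, 9.4, 1.4]
```

View pics/lift.png

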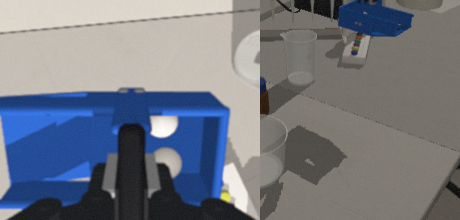

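The tray is gripped and level, with both balls against the rear wall at crop pixels (163,125) and (165,160). Carrying it over now.

Call:
step_arm:
  targets:
    - [[0,0,0],[5,2,0],5]
    - [[0,0,0],[10,4,0],5]
    - [[0,0,-0.005],[15,5.5,0],5]
    - [[0,0,-0.005],[20.5,7.3,0],5]
    - [[0,0,-0.005],[20.5,7.4,0],5]

```text
time: 5.98
tool_pos: [0.5648, -0.1136, 0.2974]
tcp_rot: [-2.299, -2.138, 0.001]
wrist_force: [0.5, 0.2, -3.1]
width: 0.128
grip_force: 68.4
```

Call:
step_arm:
  targets:
    - [[0,0,-0.006],[20.5,7.5,0],5]
    - [[0,0,-0.006],[20.4,7.7,0],5]
    - [[0,0,-0.006],[20.4,7.8,0],5]
    - [[0,0,-0.006],[20.3,7.9,0],5]
    - [[0,0,-0.006],[20.3,8,0],5]

```text
time: 6.4
tool_pos: [0.6097, -0.0134, 0.2973]
tcp_rot: [-2.265, -2.174, 0.002]
wrist_force: [-0.2, -0.0, -2.5]
width: 0.129
grip_force: 68.4
```

Call:
step_arm:
  targets:
    - [[0,0,-0.006],[20.2,8.1,0],5]
    - [[0,0,-0.006],[20.2,8.2,0],5]
    - [[0,0,-0.006],[20.1,8.3,0],5]
    - [[0,0,-0.006],[20.1,8.4,0],5]
    - [[0,0,-0.005],[20,8.5,0],5]

```text
time: 6.82
tool_pos: [0.6541, 0.086, 0.2971]
tcp_rot: [-2.234, -2.206, 0.003]
wrist_force: [-0.7, -0.1, -2.8]
width: 0.132
grip_force: 68.4
```

Call:
step_arm:
  targets:
    - [[0,0,-0.005],[20,8.6,0],5]
    - [[0,0,-0.005],[20,8.7,0],5]
    - [[0,0,0],[15,6.6,0],5]
    - [[0,0,0],[10,4.4,0],5]
    - [[0,0,0],[5,2.2,0],5]

```text
time: 7.23
tool_pos: [0.6853, 0.1555, 0.2977]
tcp_rot: [-2.222, -2.219, 0.002]
wrist_force: [0.3, -0.2, -3.1]
width: 0.128
grip_force: 68.3
```

```bash
python3 - <<'E'
from h import *
im=read_camera("scene");im2=read_camera("top"); save("carry",im[90:300,80:330],im2[80:290,100:330])
s=read_state();p0=s["tool_pos"];R0=Ro.from_rotvec(s["tcp_rot"]);print(s["time"],p0,s["tcp_rot"])
for lip,t,n in (((.60,.154,.150),12,6),((.60,.154,.125),24,10),((.60,.154,.122),38,10)):
    p,R=pour(lip,t); print(p.round(3)); plan(p,R,n,p0,R0); p0,R0=p,R
E
```

```text
7.3333 [0.68520242 0.15432719 0.29816685] [-2.22324675e+00 -2.21893709e+00  1.53333944e-03]
[0.66  0.154 0.275]
[-0.035, 0.0, -0.0] [-0.1, -4.1, 3.9]
[-0.035, 0.0, -0.0] [-0.1, -4.3, 3.7]
[-0.035, 0.0, -0.0] [-0.1, -4.4, 3.6]
[-0.035, 0.0, -0.0] [-0.1, -4.5, 3.4]
[-0.035, 0.0, -0.0] [-0.1, -4.6, 3.3]
[-0.035, 0.0, -0.0] [-0.1, -4.8, 3.1]
[0.633 0.154 0.26 ]
[-0.021, 0.0, 0.0] [0.0, -3.0, 0.9]
[-0.021, 0.0, 0.0] [0.0, -3.0, 0.9]
[-0.021, 0.0, 0.0] [0.0, -3.0, 0.8]
[-0.021, 0.0, 0.0] [0.0, -3.0, 0.7]
[-0.021, 0.0, 0.0] [0.0, -3.1, 0.7]
[-0.021, 0.0, 0.0] [0.0, -3.1, 0.6]
[-0.021, 0.0, 0.0] [0.0, -3.1, 0.5]
[-0.021, 0.0, 0.0] [0.0, -3.1, 0.5]
[-0.021, 0.0, 0.0] [0.0, -3.1, 0.4]
[-0.021, 0.0, 0.0] [0.0, -3.1, 0.3]
[0.599 0.154 0.261]
[-0.024, 0.0, 0.0] [0.0, -3.0, -1.5]
[-0.024, 0.0, 0.0] [0.0, -3.0, -1.5]
[-0.024, 0.0, 0.0] [0.0, -3.0, -1.6]
[-0.024, 0.0, 0.0] [0.0, -2.9, -1.7]
[-0.024, 0.0, 0.0] [0.0, -2.9, -1.7]
[-0.024, 0.0, 0.0] [0.0, -2.8, -1.8]
[-0.024, 0.0, 0.0] [0.0, -2.8, -1.9]
[-0.024, 0.0, 0.0] [0.0, -2.7, -2.0]
[-0.024, 0.0, 0.0] [0.0, -2.7, -2.0]
[-0.024, 0.0, 0.0] [0.0, -2.6, -2.1]
```

View pics/carry.png

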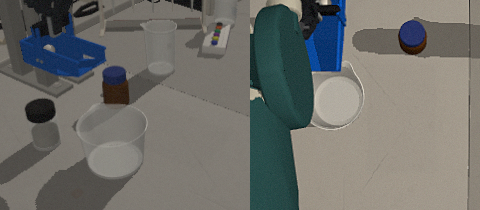

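The tray is over the beaker with its lip just inside the rim, and the beaker hasn't moved. Tipping to 12°, pausing, then tipping on slowly.

Call:
step_arm:
  targets:
    - [[-0.03,0,0],[0,-4,4],5]
    - [[-0.036,0,0],[0,-4.3,3.7],5]
    - [[-0.036,0,0],[0,-4.4,3.6],5]
    - [[-0.036,0,0],[0,-4.5,3.4],5]
    - [[-0.036,0,0],[0,-4.6,3.3],5]

```text
time: 7.75
tool_pos: [0.664, 0.1521, 0.2793]
tcp_rot: [2.134, 2.125, 0.186]
wrist_force: [0.2, 0.4, -3.3]
width: 0.128
grip_force: 68.5
```

Call:
step_arm:
  targets:
    - [[-0.036,0,0],[0,-4.8,3.1],5]
    - [[0,0,0],[0,0,0],5]
    - [[0,0,0],[0,0,0],5]
    - [[0,0,0],[0,0,0],5]
    - [[0,0,0],[0,0,0],5]

```text
time: 8.17
tool_pos: [0.6612, 0.1532, 0.2763]
tcp_rot: [2.114, 2.106, 0.223]
wrist_force: [0.5, 0.3, -3.3]
width: 0.128
grip_force: 68.6
```

Call:
step_arm:
  targets:
    - [[-0.021,0,0],[0,-3,0.9],5]
    - [[-0.021,0,0],[0,-3,0.9],5]
    - [[-0.021,0,0],[0,-3,0.8],5]
    - [[-0.021,0,0],[0,-3,0.7],5]
    - [[-0.021,0,0],[0,-3.1,0.7],5]

```text
time: 8.58
tool_pos: [0.6475, 0.1536, 0.2683]
tcp_rot: [2.054, 2.047, 0.326]
wrist_force: [-0.1, -0.7, -2.1]
width: 0.132
grip_force: 68.6
```

Call:
step_arm:
  targets:
    - [[-0.021,0,0],[0,-3.1,0.6],5]
    - [[-0.021,0,0],[0,-3.1,0.5],5]
    - [[-0.021,0,0],[0,-3.1,0.5],5]
    - [[-0.021,0,0],[0,-3.1,0.4],5]
    - [[-0.021,0,0],[0,-3.1,0.3],5]

```text
time: 9.0
tool_pos: [0.6337, 0.1536, 0.2608]
tcp_rot: [1.992, 1.985, 0.424]
wrist_force: [0.1, 0.2, -0.8]
width: 0.128
grip_force: 68.7
```

Call:
step_arm:
  targets:
    - [[-0.024,0,0],[0,-3,-1.5],5]
    - [[-0.024,0,0],[0,-3,-1.5],5]
    - [[-0.024,0,0],[0,-3,-1.6],5]
    - [[-0.024,0,0],[0,-2.9,-1.7],5]
    - [[-0.024,0,0],[0,-2.9,-1.7],5]

```text
time: 9.42
tool_pos: [0.6169, 0.1536, 0.2616]
tcp_rot: [1.919, 1.912, 0.531]
wrist_force: [-0.2, 0.6, -2.2]
width: 0.127
grip_force: 68.8
```

Call:
step_arm:
  targets:
    - [[-0.024,0,0],[0,-2.8,-1.8],5]
    - [[-0.024,0,0],[0,-2.8,-1.9],5]
    - [[-0.024,0,0],[0,-2.7,-2],5]
    - [[-0.024,0,0],[0,-2.7,-2],5]
    - [[-0.024,0,0],[0,-2.6,-2.1],5]

```text
time: 9.83
tool_pos: [0.6001, 0.1537, 0.2623]
tcp_rot: [1.843, 1.836, 0.631]
wrist_force: [0.6, -1.0, -1.8]
width: 0.131
grip_force: 68.8
```

Call:
step_arm:
  targets:
    - [[0,0,0],[0,0,0],5]
    - [[0,0,0],[0,0,0],5]
    - [[0,0,0],[0,0,0],5]
    - [[0,0,0],[0,0,0],5]
    - [[0,0,0],[0,0,0],5]

```text
time: 10.25
tool_pos: [0.6001, 0.1538, 0.2618]
tcp_rot: [1.844, 1.838, 0.63]
wrist_force: [-0.1, 0.4, -1.9]
width: 0.127
grip_force: 68.8
```

```bash
python3 - <<'E'
from h import *
im=read_camera("scene")
print([(np.round(x["at"]),round(x["score"],2)) for x in tip_of("scene","ball_a_center")],[(np.round(x["at"]),round(x["score"],2)) for x in tip_of("scene","wide_beaker")])
im2=read_camera("wrist"); 
print([(np.round(x["at"]),round(x["score"],2)) for x in tip_of("wrist","ball_a_center")])
save("pour",cv2.resize(im[120:300,100:280],(400,400)),cv2.resize(im2,(400,300))[:, :] if 0 else cv2.resize(im2,(400,400)))
s=read_state();print(s["time"],s["tool_pos"],s["wrist_force"])
E
```

```text
[] [(array([252., 193.]), 0.91)]
[(array([180.,  25.]), 0.65)]
10.5 [0.59960427 0.1537582  0.2613756 ] [-0.1730471   0.22281694 -2.23528135]
```

View pics/pour.png

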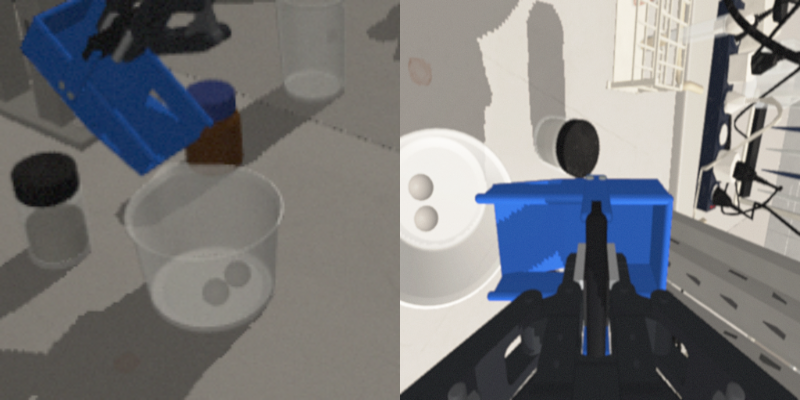

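Both balls lie in the wide beaker, at (215,292) and (237,273) in the left crop, and the tray is empty. Leveling it and carrying it back.

```bash
python3 - <<'E'
from h import *
p=np.array([.685,.154,.305]);R=down(0)
plan(p,R,10)
print()
plan([.525,-.184,.305],R,1,p,R)
E
```

```text
[0.066, 0.0, -0.0] [0.1, 9.4, 1.8]
[0.066, 0.0, -0.0] [0.0, 9.5, 1.2]
[0.066, 0.0, -0.0] [0.0, 9.6, 0.5]
[0.066, 0.0, -0.0] [0.0, 9.6, -0.1]
[0.066, 0.0, -0.0] [0.0, 9.6, -0.7]
[0.066, 0.0, -0.0] [0.0, 9.5, -1.4]
[0.066, 0.0, -0.0] [0.0, 9.4, -2.0]
[0.066, 0.0, -0.0] [0.0, 9.2, -2.6]
[0.066, 0.0, -0.0] [0.0, 9.0, -3.2]
[0.066, 0.0, -0.0] [0.0, 8.8, -3.8]

[0.0, 0.0, 0.0] [-338.0, -160.0, 0.0]
```

Call:
step_arm:
  targets:
    - [[0.066,0,0],[0,9.4,1.8],5]
    - [[0.066,0,0],[0,9.5,1.2],5]
    - [[0.066,0,0],[0,9.6,0.5],5]
    - [[0.066,0,0],[0,9.6,-0.1],5]
    - [[0.066,0,0],[0,9.6,-0.7],5]

```text
time: 10.92
tool_pos: [0.6428, 0.1538, 0.2839]
tcp_rot: [2.047, 2.042, 0.338]
wrist_force: [-0.0, -0.0, -2.6]
width: 0.132
grip_force: 68.8
```

Call:
step_arm:
  targets:
    - [[0.066,0,0],[0,9.5,-1.4],5]
    - [[0.066,0,0],[0,9.4,-2],5]
    - [[0.066,0,0],[0,9.2,-2.6],5]
    - [[0.066,0,0],[0,9,-3.2],5]
    - [[0.066,0,0],[0,8.8,-3.8],5]

```text
time: 11.33
tool_pos: [0.6858, 0.1535, 0.3056]
tcp_rot: [-2.224, -2.217, 0.002]
wrist_force: [-0.2, 0.3, -2.1]
width: 0.125
grip_force: 68.8
```

Call:
step_arm:
  targets:
    - [[0,0,0],[-10,-5,0],5]
    - [[0,0,0],[-20,-10,0],5]
    - [[0,0,0],[-28,-13,0],5]
    - [[0,0,0],[-28,-13,0],5]
    - [[0,0,0],[-28,-13,0],5]

```text
time: 11.75
tool_pos: [0.6298, 0.0386, 0.3046]
tcp_rot: [2.223, 2.218, 0.0]
wrist_force: [0.3, -0.0, -1.9]
width: 0.127
grip_force: 69.2
```

Call:
step_arm:
  targets:
    - [[0,0,0],[-28,-13,0],5]
    - [[0,0,0],[-28,-13,0],5]
    - [[0,0,0],[-28,-13,0],5]
    - [[0,0,0],[-28,-13,0],5]
    - [[0,0,0],[-28,-13,0],5]

```text
time: 12.17
tool_pos: [0.564, -0.1015, 0.3051]
tcp_rot: [2.223, 2.217, 0.001]
wrist_force: [-0.1, -0.7, -2.4]
width: 0.125
grip_force: 69.2
```

Call:
step_arm:
  targets:
    - [[0,0,0],[-28,-13,0],5]
    - [[0,0,0],[-28,-14,0],5]
    - [[0,0,0],[-18,-9,0],5]
    - [[0,0,0],[-10,-5,0],5]
    - [[0,0,0],[0,0,0],5]

```text
time: 12.58
tool_pos: [0.5227, -0.1859, 0.3051]
tcp_rot: [2.227, 2.214, -0.001]
wrist_force: [-0.1, -0.8, -1.7]
width: 0.127
grip_force: 69.2
```

```bash
python3 - <<'E'
from h import *
s=read_state();print(s["time"],s["tool_pos"],s["tcp_rot"],s["wrist_force"])
plan([.525,-.184,.1297],down(0),1)
E
```

```text
12.5833 [ 0.52270631 -0.18589406  0.30510144] [ 2.22684806e+00  2.21415763e+00 -6.93916263e-04] [-0.14931345 -0.83539801 -1.68772503]
[0.001, 0.001, -0.006] [2.1, 2.2, 175.4]
```

Call:
step_arm:
  targets:
    - [[0,0,0],[0,0,15],5]
    - [[0,0,0],[0,0,30],5]
    - [[0,0,0],[0,0,35],5]
    - [[0,0,0],[0,0,35],5]
    - [[0,0,0],[0,0,30],5]

```text
time: 13.0
tool_pos: [0.5239, -0.1827, 0.1582]
tcp_rot: [2.224, 2.219, 0.001]
wrist_force: [0.2, 0.2, -2.7]
width: 0.129
grip_force: 69.2
```

Call:
step_arm:
  targets:
    - [[0,0,0],[0,0,15],5]
    - [[0,0,0],[0,0,8],5]
    - [[0,0,0],[0,0,3],5]
    - [[0,0,0],[0,0,2],5]
    - [[0,0,0],[0,0,1],5]

```text
time: 13.42
tool_pos: [0.5252, -0.1841, 0.1324]
tcp_rot: [2.222, 2.217, 0.002]
wrist_force: [0.7, -0.7, -2.0]
width: 0.129
grip_force: 69.1
```

Call:
step_arm:
  targets:
    - [[0,0,0],[0,0,1],5]
    - [[0,0,0],[0,0,0],5]

```text
time: 13.58
tool_pos: [0.5249, -0.1843, 0.1314]
tcp_rot: [2.223, 2.216, 0.002]
wrist_force: [0.1, -0.2, -1.8]
width: 0.127
grip_force: 69.1
```

Call:
step_arm:
  targets:
    - [[0,0,0],[0,0,1],5]
    - [[0,0,0],[0,0,0.7],5]
    - [[0,0,0],[0,0,0],5]

```text
time: 13.83
tool_pos: [0.5242, -0.1842, 0.1288]
tcp_rot: [2.224, 2.217, 0.001]
wrist_force: [0.0, -0.5, -0.9]
width: 0.129
grip_force: 69.4
```

Call:
step_arm:
  targets:
    - [[0,0,0],[0,0,0.7],5]
    - [[0,0,0],[0,0,0],5]

```text
time: 14.0
tool_pos: [0.5243, -0.1842, 0.1287]
tcp_rot: [2.224, 2.217, 0.0]
wrist_force: [-1.2, 0.9, 4.4]
width: 0.127
grip_force: 70.1
```

The tray is touching the bench (+4 N). Releasing, then retreating straight up.

Call:
step_arm:
  targets:
    - [[0,0,0],[0,0,0],30]
    - [[0,0,0],[0,0,0],60]
    - [[0,0,0],[0,0,0],85]
    - [[0,0,0],[0,0,0],85]
    - [[0,0,0],[0,0,0],85]

```text
time: 14.42
tool_pos: [0.5238, -0.184, 0.1275]
tcp_rot: [-2.225, -2.218, 0.0]
wrist_force: [0.5, -0.0, -0.5]
width: 0.834
grip_force: 0.0
```

Call:
step_arm:
  targets:
    - [[0,0,0],[0,0,0],85]
    - [[0,0,0],[0,0,0],85]
    - [[0,0,0],[0,0,0],85]
    - [[0,0,0],[0,0,-5],85]
    - [[0,0,0],[0,0,-15],85]

```text
time: 14.83
tool_pos: [0.5222, -0.1833, 0.1457]
tcp_rot: [-2.222, -2.215, 0.003]
wrist_force: [-0.3, -1.0, -0.4]
width: 0.996
grip_force: 0.0
```

Call:
step_arm:
  targets:
    - [[0,0,0],[0,0,-30],85]
    - [[0,0,0],[0,0,-35],85]
    - [[0,0,0],[0,0,-35],85]
    - [[0,0,0],[0,0,-20],85]
    - [[0,0,0],[0,0,0],85]

```text
time: 15.25
tool_pos: [0.5269, -0.1852, 0.2748]
tcp_rot: [2.217, 2.211, 0.007]
wrist_force: [-0.2, -0.2, 0.7]
width: 0.997
grip_force: 0.0
```

```bash
python3 - <<'E'
from h import *
im=read_camera("scene"); im2=read_camera("wrist")
r=cut_out("wrist","tray"); print(fit("wrist",r[0]["region"],(.525,-.184,0)) if r else None)
save("end",cv2.resize(im[100:300,120:370],(400,320)),cv2.resize(im2,(400,320)))
s=read_state();print(s["time"],s["tool_pos"],s["wrist_force"],s["width"],abs(s["joint_vel"]).max())
E
```

```text
(array([ 0.5207, -0.1862, -0.0027]), np.float64(0.927))
15.4 [ 0.52356377 -0.18385625  0.26749281] [ 0.153371    0.21064612 -0.18435859] 0.9930074790092299 0.03079665798839834
```

View pics/end.png

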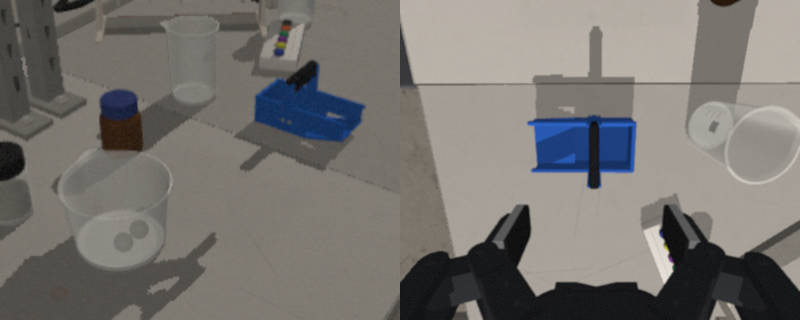

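The tray stands upright and empty at (0.52,-0.185). Both balls are in the wide beaker, at (123,242) and (140,229) in the left crop, and the gripper is clear.

```bash
python3 -c "
from workcell import *
print(finish_job())"
```

```text
the job is handed in; nothing more can be done
None
```

Job handed in at about 15 s: both balls are in the wide beaker, which is still where it stood, and the empty tray is upright on the bench with the gripper clear of it.

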